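# Hold the drilled block tight in the jig corner

## Task

Slide the little blue vise's jaw wide open by its red tab and leave it open, then lift the drilled dark-wood block clear out of it. Stand the block upright in the jig, its long side against the metal fence and its end up to the orange stop, and press it with one firm, steady diagonal push (about 10 N each way, no crushing) against the fence and down on the plywood together. Finish while still holding it pressed there with the fingers, without letting go, and do not disturb the pliers, the yellow bottle or the white bead box.

Things in the scene. Friction and masses are not known exactly. Their poses are not given: they have to be found in the camera images.
- vise: Small blue bench vise fixed to the table. Origin: on the table under the middle of the closed mouth. Its bed (the flat surface the block stands on) is 12 mm above the table. Its x axis is the sliding direction: the fixed jaw is on the +x side (its face 15.5 mm from the origin, jaw 28 mm thick), the sliding jaw on the -x side. Both jaws are 60 mm wide along y and their tops are 38 mm above the table.
- jaw (a joint): Opening travel in m of the sliding jaw: 0 closed (mouth 31 mm), up to 0.045 wide open; it grows as the jaw moves along the vise's -x. About 3 N of friction; it stays where it is left. The jaw is 52 mm thick along x.
- jaw_tab (a point): Centre of the red upright tab on top of the sliding jaw: 18 mm along the sliding direction, 20 mm across it, 36 mm high (from 38 to 74 mm above the table). Moves with the jaw; its axes are the vise's. With the jaw closed it lies 56 mm to -x of the vise's origin.
- block_center (a point): Centre (half-way up) of the dark-wood block with three holes in its top: 30 mm (its x) by 75 mm (its y) by 55 mm high (z), about 90 g. It starts standing on the vise's bed between the jaws, its long side along the jaws, so its upper 29 mm stick up above the jaws.
- jig: Positioning jig fixed to the table. Origin: on the table under the middle of its 140 x 170 mm base (the plywood). x points towards the metal fence, y points along the fence towards the orange stop.
- jig_corner (a point): Inner corner of the jig where the fence face, the stop's face and the plywood's top meet (12 mm above the table); its axes are those of the jig. The seated block reaches from here 30 mm along the jig's -x and 75 mm along its -y.
- jig_base: Plywood base of the jig, 140 x 170 mm, its top 12 mm above the table. A block pressed down on it also meets friction when slid, which can feel like the fence. Origin: centre of its underside, 2 mm above the table. Axes as the jig.
- jig_fence: Straight aluminium fence along the whole +x edge of the plywood, 24 mm thick (x), 170 mm long (y), its top 14 mm above the plywood, so that fingers holding the block higher up pass over it. Origin: centre of its underside, which lies on the plywood's top.
- jig_stop: Orange stop block at the jig's +y end, against the fence: 45 x 24 mm, its top 14 mm above the plywood. Origin: centre of its underside, on the plywood's top.
- pliers: Bystander: blue-handled pliers lying on the table, 155 x 52 x 16 mm. Leave alone.
- bottle: Bystander: yellow drinking bottle, 68 mm across, 200 mm tall. Leave alone.
- bead_box: Bystander: closed white bead box, 100 x 66 x 24 mm. Leave alone.
Not all that is in view belongs to the job. Leave any green or purple look-alike of the jig alone.

How it is judged (in metres and radians):
On the way, in this order (a step that is already met when the one before it is completed fails the run):
1. the vise's jaw is slid open by at least 25 mm while the block still stands in the vise (value of joint jaw above 0.025 m and z of block_center in the frame of vise below 0.048 m), for 0.2 s.
2. the block is lifted out, its underside clear above the jaws (z of block_center in the frame of vise above 0.07 m), for 0.2 s.
At the end, for the whole second after the job is handed in: Block upright and along the fence (both within 4 degrees, face within 4 mm), end within 6 mm of the stop, at rest, still in the fingers, pressed with over 3 N on the fence and over 3 N on the plywood all through the last second; jaw still open over 25 mm (contact force between block and jig_fence above 3 N and contact force between block and jig_base above 3 N and contact force between the fingers and block above 3 N and x of block_center in the frame of jig_corner between -0.019 and -0.012 m and y of block_center in the frame of jig_corner between -0.0435 and -0.035 m and z of block_center in the frame of jig_corner between 0.0245 and 0.0305 m and angle between block_center's own z axis and vertical below 0.07 rad and angle between the y axis of block_center and the y axis of jig, either way round below 0.07 rad and linear speed of block below 0.01 m/s and value of joint jaw above 0.025 m); the arm keeps its last pose, push and grip.
It fails at once if the block is crushed into the jig (over 80 N) (contact force between block and jig_fence above 80 N or contact force between block and jig_base above 80 N).
It fails at once if a bystander is disturbed (distance of any of pliers, bottle, bead_box from where it was at the start of the episode above 0.02 m).
It also fails if it takes over 62 s, if anything falls off the work surface, if the arm or the gripper's body presses on something with over 40 N, if the wrist force passes 120 N, or if a joint passes its speed limit or range.

## Robot

A 6-joint arm with a two-finger parallel gripper is mounted at the origin on the work surface. World frame = base frame: x ahead of the robot, y to its left, z up, the work surface at z = 0. Lengths are in m, angles in degrees, forces in N, time in s.
With the tool pointing down it reaches from about 0.35 to 0.925 m from the base axis. Payload 6.4 kg.
Tool frame: the origin (TCP) lies on the centre line of the jaws, within the pads' length; the fingertips stand 8 mm ahead of it and the grasp point (between the pads) lies 11 mm behind it; z points along the fingers, y is the line along which they close (so a half turn about z gives the same grasp; the last joint's range is limited). The gripper opens to 94 mm and grips with 3 to 60 N. Pads are 16 mm wide; open, the fingers measure 119 mm over their backs; the gripper's body (75 mm by 177 mm) begins 78 mm behind the grasp point.
Start: joints at [58.321, 14.043, 89.255, -0, 76.702, -9.975], TCP at [0.24, 0.604, 0.213] pointing down, gripper open.
Joint ranges: [-179.41, 179.41], [-58.25, 129.5], [7.25, 145.43], [-54.29, 234.29], [11.92, 165.04], [-157.13, 157.13]. Speed limits (degrees/s): [147.25, 147.25, 180, 180, 180, 180].

## Interface

Orientations are given as a 3x3 rotation matrix whose columns are the frame's x, y, z axes.
In Python, from cell import * gives the robot as it stands. The module is installed in compiled form; this text tells all that it offers.
- The arm moves only by the tool servo_tool, never from a script. Its argument "steps" is one flat list of numbers, 7 for each row, row after row: the shift along the tool's x, y, z as a fraction of full scale, then the turn, a rotation vector about the tool's x, y, z as a fraction of full scale, then the closure, from -1 (fully open) to 1 (shut). In form: [tx, ty, tz, rx, ry, rz, fingers, tx, ty, tz, rx, ry, rz, fingers, ...]. A call has 1 to 8 rows; each row is the pose to reach, as a shift and turn from the pose commanded when the call began, along the tool's axes at that moment, turning the shorter way round; what a row does not reach only later rows make up. Full scale, the value 1, is 0.08 m for a shift and 180 degrees for a turn. A row lasts 1/12 s, in which the tool goes at most 41.7 mm and 7.16 degrees, less where a joint would pass 70% of its speed; a pose out of reach is approached as far as the arm can. A call with a number of a shift or a turn outside -1 to 1 is refused whole. A call with a gripper value outside its range is refused whole. The fingers move at their own pace and stop on an object; "newtons" is the grip in N (left out, the last holds). Time passes only in rows, so rows that repeat a pose let the fingers close. It gives the time, the measured TCP pose, the force, the opening and the grip force at its end, in the units of the state.
- get_state(): the state, without advancing time (a new reading comes with each control period).
- grab_frame(name): name is "scene" or "top"; returns a dict with "color" (384x512x3 uint8, red, green, blue), "depth" (384x512 float32, m along the optical axis (not along the pixel's ray), 0 where there is no reading), "vfov" (degrees; the focal length in pixels is half the picture's height over the tangent of half this angle, whatever the lens; pixels are square), "cx", "cy" (the principal point, pixels), "T" (4x4, takes a point from camera to world coordinates). Camera axes: x right, y up, looking along -z (the intrinsics and any distortion apply to the point x, -y, -z); pixel columns grow to the right and rows downward; lengths in m; the calibration is good to about 2 mm. A picture is of the moment at which its call begins.
- job_done(): hands the job in; it is judged then, once.
Trained networks look in the newest picture that a camera, given by its name, has taken for a name from the list of things; names that differ only in an ending like _2 or _b are one class to them, and where a whole thing is asked for, a point or a joint stands for the part that bears it (a point fixed in the world has none). Each returns a list of dicts, best first, with "p" (0 to 1); they miss things now and then, are a little off and sometimes report something else, mostly with a low value. They report only what shows in the picture. A call takes as long as a camera call. They do not tell look-alikes from the thing itself.
- regions_of(camera, name): "pixels" (384x512 bool, what is visible of it) and "uv" ([column, row] in pixels, amid what is visible of it).
- spot_point(camera, name): "uv" ([column, row] in pixels: a listed point, or the origin of a listed thing).
The state is a dict: "time": time; "q": joint angles; "joint_vel": joint speeds; "joint_efforts": joint torques, N m; "tool_pos": TCP position; "tcp_rot": TCP orientation; "force": force on the tool from outside, world axes, zero at the start; "ft_torque": the same for the moment, N m; "width": finger opening in m; "grip_force": force on a finger pad.
Only numpy, scipy, OpenCV 4.12 (cv2) and the standard library are available. Lean on these libraries where they do the work, as an engineer would, in place of code of your own. Each camera call takes 0.05 s, during which the arm holds its last target. There are 200 camera calls.

## Working session

There is one attempt and no reset: what is moved stays moved. The work goes in short steps, Python scripts to look and compute and a tool call to move; the robot and the scene stay as the last step left them, time stands still between calls to the robot, and variables do not carry over. Pictures are saved under pics/ and viewed, at most 10 in all, crops included, and the job is handed in when it is done.

Besides the shell and the picture viewer there is one more tool, called after "Call:" in YAML: its name, and indented under it one key for each argument. servo_tool: Moves the arm, as the interface text tells. Shift numbers are shares of 0.08 m and turn numbers shares of 180 degrees, none past 1 either way. Its arguments: {"type":"object","properties":{"steps":{"type":"array","items":{"type":"number"}},"newtons":{"type":"number"}},"required":["steps"]}

```bash
mkdir -p pics
cat > h.py <<'E'
from cell import *
import numpy as np, cv2
def K(f):
    return f["color"].shape[0]/2/np.tan(np.radians(f["vfov"])/2)
def cloud(f):
    d=f["depth"]; fl=K(f); v,u=np.mgrid[:d.shape[0],:d.shape[1]]
    P=np.stack([(u-f["cx"])/fl*d,-(v-f["cy"])/fl*d,-d],-1)
    W=P@f["T"][:3,:3].T+f["T"][:3,3]; W[d==0]=np.nan
    return W
E
python3 - <<'E'
from h import *
print({k:np.round(v,3) if not isinstance(v,dict) else v for k,v in get_state().items()})
ims=[]
for c in("scene","top"):
    f=grab_frame(c); W=cloud(f); ims.append(f["color"])
    print(c,f["vfov"],f["cx"],f["cy"],np.round(f["T"],3).tolist(), [k for k in f])
    np.savez(c+"0.npz",W=W,color=f["color"])
    for n in("vise","jaw_tab","block_center","jig","jig_corner","jig_fence","jig_stop","pliers","bottle","bead_box"):
        for r in regions_of(c,n)[:3]:
            w=W[r["pixels"]]; print(n,"reg",round(r["p"],2),np.round(r["uv"]),np.round(np.nanmedian(w,0),3))
        for r in spot_point(c,n)[:3]:
            u,v=np.round(r["uv"]).astype(int); print(n,"pt",round(r["p"],2),np.round(r["uv"],1),np.round(W[v,u],3))
    cv2.imwrite(f"pics/{c}0.png",cv2.resize(f["color"][:,:,::-1],(800,600)))
E
```

```text
{'time': np.float64(0.0), 'q': array([ 5.8321e+01,  1.4082e+01,  8.9326e+01, -2.0000e-03,  7.6704e+01,
       -9.9740e+00]), 'joint_vel': array([-0.021,  0.081,  0.108, -0.045, -0.009,  0.12 ]), 'joint_efforts': array([-0.0000e+00, -4.1584e+01, -3.1460e+01,  6.8000e-02,  3.3000e-02,
       -0.0000e+00]), 'tool_pos': array([0.24 , 0.603, 0.212]), 'tcp_rot': array([[-0.929,  0.37 , -0.001],
       [ 0.37 ,  0.929, -0.002],
       [ 0.   , -0.002, -1.   ]]), 'force': array([-0.301,  0.557, -0.515]), 'ft_torque': array([ 0.013, -0.024,  0.053]), 'grip_force': np.float64(0.0), 'width': np.float64(0.094)}
scene 43.4766112505885 260.0202289479726 190.4136098798958 [[0.21, -0.659, 0.722, 1.618], [0.977, 0.129, -0.167, -0.231], [0.017, 0.741, 0.671, 1.15], [0.0, 0.0, 0.0, 1.0]] ['color', 'depth', 'vfov', 'cx', 'cy', 'T']
vise reg 0.72 [328. 214.] [0.575 0.247 0.017]
vise pt 0.73 [325.  213.3] [0.57  0.232 0.037]
jaw_tab reg 0.44 [320. 194.] [0.491 0.246 0.04 ]
jaw_tab pt 0.41 [321.3 192.9] [0.488 0.243 0.05 ]
block_center reg 0.77 [332. 204.] [0.553 0.249 0.062]
block_center pt 0.69 [328.1 20
[... 3209 characters left out ...]
[ 0.258 -0.398  0.026]
jig_stop reg 0.68 [311. 254.] [ 0.296 -0.15   0.025]
jig_stop reg 0.43 [305. 170.] [ 0.571 -0.144  0.025]
jig_stop pt 0.63 [306.4 252.8] [ 0.29  -0.143  0.028]
jig_stop pt 0.58 [377.9 186. ] [ 0.525 -0.389  0.031]
jig_stop pt 0.55 [305.5 169.7] [ 0.575 -0.14   0.026]
pliers reg 0.84 [266. 150.] [ 0.649 -0.002  0.011]
pliers reg 0.52 [305. 170.] [ 0.571 -0.144  0.024]
pliers pt 0.6 [269.5 148.3] [ 0.655 -0.014  0.008]
bottle reg 0.76 [117. 165.] [0.55  0.482 0.128]
bottle pt 0.86 [126.6 169. ] [0.553 0.466 0.067]
bead_box reg 0.89 [269. 211.] [ 0.428 -0.008  0.024]
bead_box pt 0.73 [267.7 214.6] [ 0.415 -0.012  0.019]
bead_box pt 0.6 [267.5 146.1] [ 0.664 -0.007 -0.002]
```

View pics/top0.png

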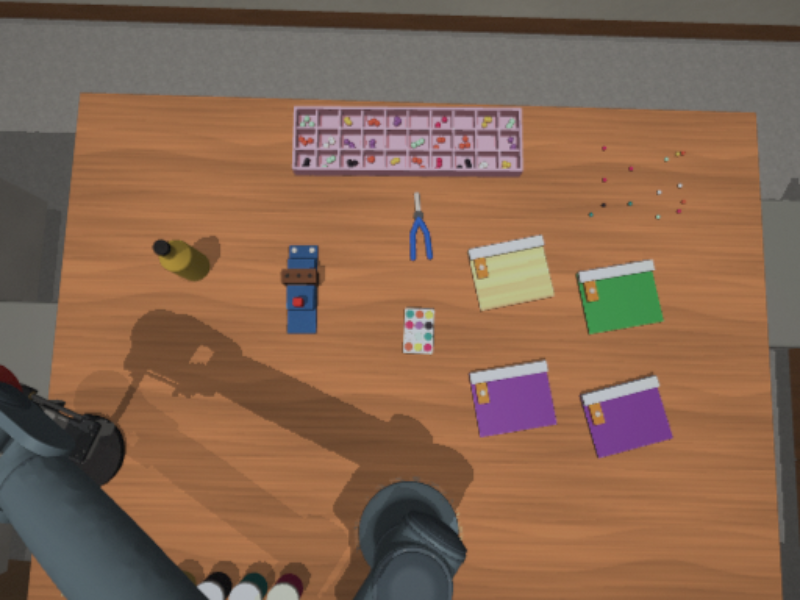

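View pics/scene0.png

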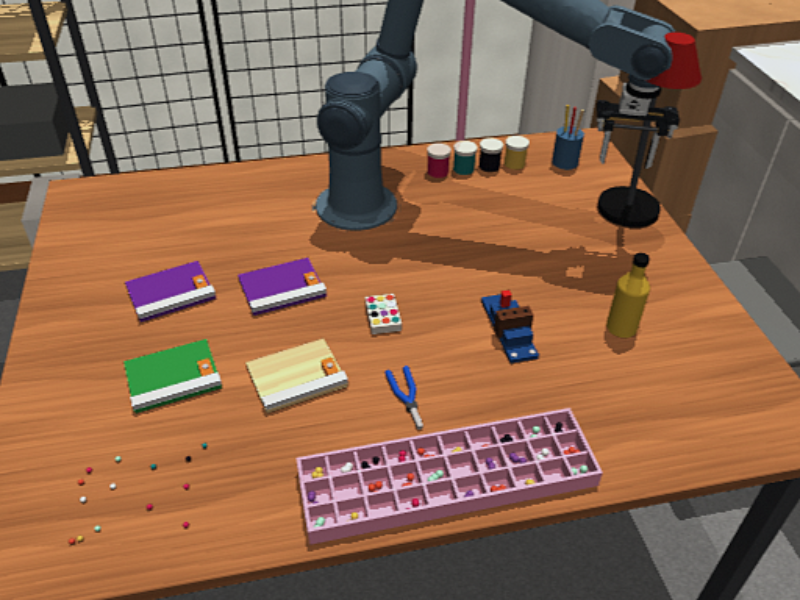

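The top picture shows the vise at (303,288), the block at (300,276) and the tab at (298,301). There are four jigs: pale plywood (511,273), green (621,297), purple (512,399) and purple (627,416). The pale one fits the description, since the plywood is wood-coloured. The scene picture agrees, with the pale jig at (297,375). The two cameras disagree by about 2 cm in x, so I'll check that and enlarge the crops.

Run:
```python
from h import *
for c in("scene","top"):
    z=np.load(c+"0.npz"); W=z["W"]
    # table plane
    m=(W[...,0]>.3)&(W[...,0]<.8)&(abs(W[...,1])<.6)&(abs(W[...,2])<.006)
    P=W[m]; A=np.c_[P[:,:2],np.ones(len(P))]; print(c,"table",np.linalg.lstsq(A,P[:,2],rcond=None)[0],m.sum())
    # base link cylinder
    for lo,hi in((.01,.03),(.06,.15)):
        b=(np.hypot(W[...,0],W[...,1])<.17)&(W[...,2]>lo)&(W[...,2]<hi); P=W[b]
        A=np.c_[2*P[:,:2],np.ones(len(P))]; s=np.linalg.lstsq(A,(P[:,:2]**2).sum(1),rcond=None)[0]
        print(" base circ",lo,s[:2],np.sqrt(s[2]+s[0]**2+s[1]**2),len(P),P.min(0),P.max(0))
    g=(abs(W[...,0]-.24)<.09)&(abs(W[...,1]-.604)<.09)&(W[...,2]>.19)&(W[...,2]<.28)
    if g.any(): print(" fingers",g.sum(),W[g].min(0),W[g].max(0),np.median(W[g],0))
    for n,b in(("jigtop",(.45,.75,-.36,-.1)),("vise",(.38,.68,.17,.33))):
        mm=(W[...,0]>b[0])&(W[...,0]<b[1])&(W[...,1]>b[2])&(W[...,1]<b[3])&(W[...,2]>.008)
        P=W[mm]; print(" ",n,np.percentile(P,[1,50,99],axis=0).round(3).tolist())
t=cv2.cvtColor
a=np.load("top0.npz")["color"]; s=np.load("scene0.npz")["color"]
f=lambda i,r:cv2.resize(i[r[1]:r[3],r[0]:r[2],::-1],(400,300),interpolation=cv2.INTER_CUBIC)
cv2.imwrite("pics/crop1.png",np.vstack([np.hstack([f(a,(290,142,362,196)),f(a,(158,152,238,212))]),np.hstack([f(s,(150,207,230,267)),f(s,(290,180,362,234))])]))
```

```text
scene table [ 0.00011027  0.00035221 -0.00039493] 32377
 base circ 0.01 [0.00324854 0.00405235] 0.08633541156262206 471 [-0.0701894  -0.10334868  0.01002429] [0.11649462 0.16043263 0.02978838]
 base circ 0.06 [0.00745011 0.00221701] 0.06309292894772595 673 [-0.00127388 -0.06600552  0.06002852] [0.07984989 0.07011166 0.14989764]
 fingers 159 [0.15018277 0.5459736  0.20448966] [0.27855069 0.69148426 0.27886388] [0.25418543 0.64553747 0.24340619]
  jigtop [[0.494, -0.301, 0.008], [0.58, -0.214, 0.013], [0.654, -0.123, 0.03]]
  vise [[0.427, 0.216, 0.008], [0.556, 0.247, 0.037], [0.622, 0.289, 0.073]]
top table [-1.05382748e-03  1.71251052e-04 -7.56553581e-05] 37838
 base circ 0.01 [-0.00314915  0.00185197] 0.0878462174127718 801 [-0.07158011 -0.10182524  0.01000208] [0.10290324 0.10711391 0.02962636]
 base circ 0.06 [-0.00447954 -0.00039528] 0.06820638720604588 218 [-0.00411381 -0.04490151  0.06036871] [0.06632666 0.06858097 0.14951431]
 fingers 85 [0.20653266 0.54543298 0.20146089] [0.26599932 0.65442543 0.27462403] [0.22505692 0.55281345 0.22792957]
  jigtop [[0.486, -0.303, 0.008], [0.565, -0.21, 0.013], [0.642, -0.124, 0.03]]
  vise [[0.416, 0.215, 0.008], [0.514, 0.25, 0.035], [0.613, 0.286, 0.075]]
```

View pics/crop1.png

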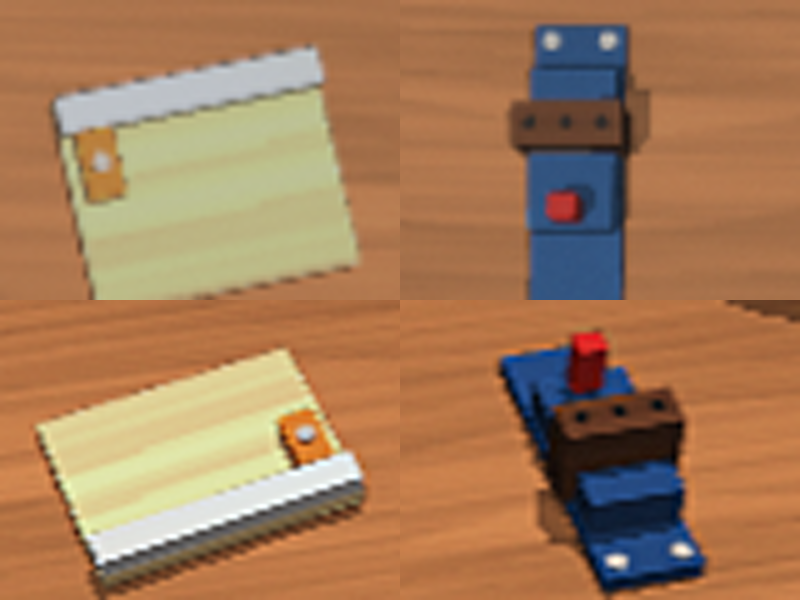

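The crop confirms the target: the jig is pale plywood with an aluminium fence and an orange stop. The vise holds the drilled block, and the red tab sits on the robot side. The base cylinder reads about +5 mm in scene and about −4 mm in top, so averaging the two cameras is reasonable.

```bash
cat >> h.py <<'E'
def box(W,b,z0,z1):
    m=(W[...,0]>b[0])&(W[...,0]<b[1])&(W[...,1]>b[2])&(W[...,1]<b[3])&(W[...,2]>z0)&(W[...,2]<z1)
    P=W[m][:,:2].astype(np.float32)
    (c,s,a)=cv2.minAreaRect(P*1000); return np.round(c,1),np.round(s,1),round(a,1),len(P)
E
python3 - <<'E'
from h import *
for c in("scene","top"):
    W=np.load(c+"0.npz")["W"]; C=np.load(c+"0.npz")["color"].astype(int)
    J=(.46,.68,-.33,-.1); V=(.38,.68,.18,.33)
    print(c)
    print("jig all",box(W,J,.008,.04)); print("fence+stop",box(W,J,.021,.032))
    orange=(C[...,0]>180)&(C[...,1]<160)&(C[...,2]<90)
    W2=W.copy(); W2[~orange]=np.nan; print("stop",box(W2,J,.018,.032))
    W2=W.copy(); W2[orange]=np.nan; print("fence",box(W2,J,.022,.032))
    brown=(C[...,2]<90)&(C[...,0]>C[...,2]+15)&(C[...,0]<140)
    W2=W.copy(); W2[~brown]=np.nan; print("blocktop",box(W2,V,.062,.072))
    red=(C[...,0]>110)&(C[...,1]<60)&(C[...,2]<60)
    W2=W.copy(); W2[~red]=np.nan; print("tab",box(W2,V,.068,.08),box(W2,V,.04,.08))
    blue=(C[...,2]>C[...,0]+25)
    W2=W.copy(); W2[~blue]=np.nan; print("vise",box(W2,V,.003,.06),"jaws",box(W2,V,.033,.043))
    B=(.35,.52,-.09,.07); print("bead",box(W,B,.017,.03)); print("pliers",box(W,(.55,.78,-.07,.07),.006,.03))
E
```

```text
scene
jig all (array([ 566.1, -208.1]), array([156.5, 183.5]), 12.8, 1707)
fence+stop (array([ 606.5, -205.1]), array([ 73.1, 171.2]), 12.4, 441)
stop (array([ 546.5, -151.2]), array([108.6,  22.9]), 8.2, 53)
fence (array([ 606.5, -205.1]), array([ 73.1, 171.2]), 12.4, 357)
blocktop (array([522. , 253.3]), array([72.5, 78.4]), 87.2, 150)
tab (array([487.2, 248.1]), array([14.9, 14. ]), 32.1, 19) (array([505.1, 237.5]), array([50.7, 41.8]), 2.9, 23)
vise (array([522.1, 250.4]), array([205.3,  62.2]), 2.4, 524) jaws (array([531.1, 252.2]), array([116.8,  59.2]), 2.3, 162)
bead (array([434.9,  -8.5]), array([ 66.6, 104.9]), 89.5, 393)
pliers (array([662.9,   2.2]), array([133.6, 202.7]), 89.1, 301)
top
jig all (array([ 551.4, -217.5]), array([168.4, 171.4]), 12.9, 1749)
fence+stop (array([ 598.3, -206.1]), array([ 69.5, 169.7]), 13.2, 401)
stop (array([ 573.5, -147.8]), array([39. , 18.5]), 12.5, 44)
fence (array([ 598.3, -206.1]), array([ 69.5, 169.7]), 13.2, 334)
blocktop (array([512.2, 251.8]), array([74.5, 71. ]), 1.9, 185)
tab (array([476.8, 249.7]), array([13.6, 13.8]), 2.7, 24) (array([476.8, 249.7]), array([13.6, 13.8]), 2.7, 24)
vise (array([516.2, 251.8]), array([195.6,  61.6]), 1.7, 743) jaws (array([521.8, 251.9]), array([108.8,  58.9]), 1.3, 287)
bead (array([427.1,  -9.4]), array([65.6, 99.9]), 88.1, 544)
pliers (array([675.4,   7.5]), array([186.4,  92.2]), 1.2, 272)
```

Call:
servo_tool:
  steps: [-1, -0.67, 0, 0, 0, 0, -1, -1, -0.67, 0, 0, 0, 0, -1, -1, -0.67, 0, 0, 0, 0, -1, -1, -0.67, 0, 0, 0, 0, -1]

```text
time: 2.43
tool_pos: [0.2964, 0.5228, 0.2136]
tcp_rot: [[-0.928, 0.373, 0.0], [0.373, 0.928, -0.0], [-0.0, -0.0, -1.0]]
force: [-0.1, 0.7, 0.6]
width: 0.0938
grip_force: 0.0
```

Call:
servo_tool:
  steps: [-1, -0.67, 0, 0, 0, 0, -1, -1, -0.67, 0, 0, 0, 0, -1, -1, -0.67, 0, 0, 0, 0, -1, -1, -0.67, 0, 0, 0, 0, -1]

```text
time: 2.77
tool_pos: [0.3505, 0.4444, 0.2137]
tcp_rot: [[-0.928, 0.373, 0.0], [0.373, 0.928, 0.001], [-0.0, 0.001, -1.0]]
force: [-0.4, 0.3, 0.2]
width: 0.094
grip_force: 0.0
```

Call:
servo_tool:
  steps: [-1, -0.67, 0, 0, 0, 0, -1, -1, -0.67, 0, 0, 0, 0, -1, -1, -0.67, 0, 0, 0, 0, -1, -1, -0.67, 0, 0, 0, 0, -1]

```text
time: 3.1
tool_pos: [0.4048, 0.3656, 0.2137]
tcp_rot: [[-0.928, 0.372, 0.0], [0.372, 0.928, 0.001], [0.0, 0.001, -1.0]]
force: [0.7, 0.7, -0.0]
width: 0.094
grip_force: 0.0
```

Call:
servo_tool:
  steps: [-1, -0.67, 0, 0, 0, -0.13, -1, -1, -0.67, 0, 0, 0, -0.13, -1, -1, -0.67, 0, 0, 0, -0.13, -1, -1, -0.67, 0, 0, 0, -0.13, -1, -1, -0.67, 0, 0, 0, -0.13, -1]

```text
time: 3.52
tool_pos: [0.4584, 0.2877, 0.2135]
tcp_rot: [[-1.0, -0.03, -0.0], [-0.03, 1.0, 0.001], [0.0, 0.001, -1.0]]
force: [-0.6, 0.1, -0.2]
width: 0.0938
grip_force: 0.0
```

Call:
servo_tool:
  steps: [-0.28, -0.47, 0, 0, 0, 0, -1, -0.28, -0.47, 0.5, 0, 0, 0, -1, -0.28, -0.47, 1, 0, 0, 0, -1, -0.28, -0.47, 1, 0, 0, 0, -1, -0.28, -0.47, 1, 0, 0, 0, -1]

```text
time: 3.93
tool_pos: [0.4797, 0.2507, 0.1318]
tcp_rot: [[-1.0, -0.031, -0.005], [-0.031, 1.0, -0.001], [0.005, -0.001, -1.0]]
force: [0.5, -0.5, 0.6]
width: 0.0939
grip_force: 0.0
```

Call:
servo_tool:
  steps: [0, 0, 0.35, 0, 0, 0, -0.4, 0, 0, 0.35, 0, 0, 0, -0.4, 0, 0, 0.35, 0, 0, 0, -0.4, 0, 0, 0.35, 0, 0, 0, -0.4]

```text
time: 4.27
tool_pos: [0.483, 0.2506, 0.108]
tcp_rot: [[-1.0, -0.03, 0.003], [-0.03, 1.0, 0.001], [-0.003, 0.001, -1.0]]
force: [-0.4, -0.2, 0.3]
width: 0.071
grip_force: 0.0
```

Run:
```python
from h import *
print(get_state()["tool_pos"],get_state()["width"])
a=grab_frame("top"); s=grab_frame("scene")
f=lambda i,r:cv2.resize(i["color"][r[1]:r[3],r[0]:r[2],::-1],(400,450),interpolation=cv2.INTER_CUBIC)
cv2.imwrite("pics/c2.png",np.hstack([f(a,(150,140,246,248)),f(s,(280,140,376,248))]))
for f in(a,s):
    W=cloud(f);C=f["color"].astype(int); red=(C[...,0]>110)&(C[...,1]<60)&(C[...,2]<60); W[~red]=np.nan
    m=(abs(W[...,0]-.48)<.06)&(abs(W[...,1]-.25)<.05)&(W[...,2]>.04); print(m.sum(),np.median(W[m],0) if m.any() else 0)
```

```text
[0.48300834 0.25056045 0.10797031] 0.07098753246949416
0 0
20 [0.48636279 0.24973229 0.07187082]
```

View pics/c2.png

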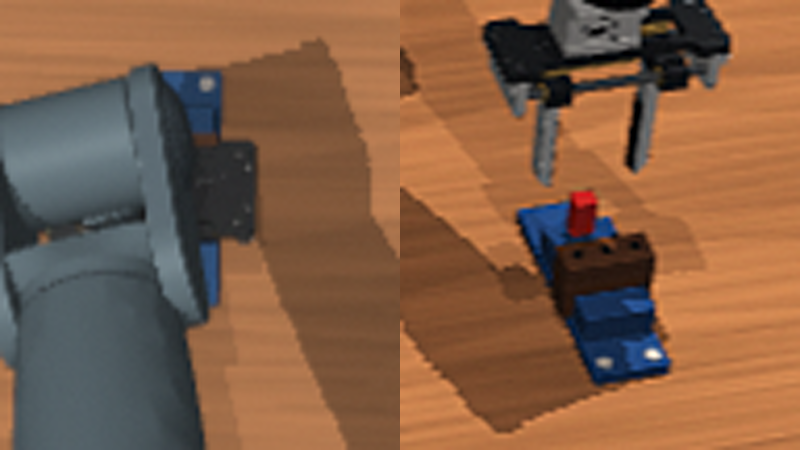

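In the picture the fingers straddle the red tab at (583,213) in y and line up with it in x. I'll descend and grip.

Call:
servo_tool:
  steps: [0, 0, 0.35, 0, 0, 0, -0.4, 0, 0, 0.69, 0, 0, 0, -0.4, 0, 0, 0.69, 0, 0, 0, -0.4, 0, 0, 0.69, 0, 0, 0, 0.6, 0, 0, 0.69, 0, 0, 0, 1, 0, 0, 0.69, 0, 0, 0, 1, 0, 0, 0.69, 0, 0, 0, 1, 0, 0, 0.69, 0, 0, 0, 1]
  newtons: 25

```text
time: 5.03
tool_pos: [0.4828, 0.2497, 0.0516]
tcp_rot: [[-1.0, -0.03, 0.002], [-0.03, 1.0, 0.001], [-0.002, 0.001, -1.0]]
force: [-0.3, 0.3, -0.0]
width: 0.0357
grip_force: 0.0
```

Run:
```python
from h import *
s=get_state(); print(s["tool_pos"],s["width"],s["grip_force"],s["force"])
W=cloud(grab_frame("scene"))
m=(abs(W[...,0]-.485)<.03)&(abs(W[...,1]-.25)<.03)&(W[...,2]>.075)&(W[...,2]<.12)
P=W[m]; print(m.sum(),np.percentile(P,[5,50,95],axis=0).round(4).tolist())
```

```text
[0.48281534 0.24974443 0.0516332 ] 0.03573936891997432 0.0 [-0.34122679  0.3088608  -0.02258466]
111 [[0.4777, 0.2216, 0.0776], [0.4923, 0.2362, 0.0979], [0.4974, 0.278, 0.1174]]
```

Call:
servo_tool:
  steps: [0, 0, 0, 0, 0, 0, 1, 0, 0, 0, 0, 0, 0, 1, 0, 0, 0, 0, 0, 0, 1, 0, 0, 0, 0, 0, 0, 1, 0, 0, 0, 0, 0, 0, 1]
  newtons: 25

```text
time: 5.5
tool_pos: [0.4821, 0.2506, 0.0507]
tcp_rot: [[-1.0, -0.029, 0.001], [-0.029, 1.0, 0.002], [-0.001, 0.002, -1.0]]
force: [1.0, 4.9, 0.8]
width: 0.0198
grip_force: 25.0
```

Call:
servo_tool:
  steps: [0.07, 0, 0, 0, 0, 0, 1, 0.14, 0, 0, 0, 0, 0, 1, 0.21, 0, 0, 0, 0, 0, 1, 0.28, 0, 0, 0, 0, 0, 1, 0.35, 0, 0, 0, 0, 0, 1, 0.42, 0, 0, 0, 0, 0, 1, 0.49, 0, 0, 0, 0, 0, 1, 0.53, 0, 0, 0, 0, 0, 1]

```text
time: 6.17
tool_pos: [0.44, 0.2494, 0.0506]
tcp_rot: [[-1.0, -0.029, 0.003], [-0.029, 1.0, 0.003], [-0.003, 0.003, -1.0]]
force: [3.8, 6.6, -3.1]
width: 0.0199
grip_force: 25.0
```

Call:
servo_tool:
  steps: [0, 0, 0, 0, 0, 0, 1, 0, 0, 0, 0, 0, 0, 1]

```text
time: 6.33
tool_pos: [0.4396, 0.2494, 0.0507]
tcp_rot: [[-1.0, -0.029, 0.001], [-0.029, 1.0, 0.003], [-0.001, 0.003, -1.0]]
force: [-0.7, 5.5, 0.5]
width: 0.02
grip_force: 25.0
```

Call:
servo_tool:
  steps: [0, 0, 0, 0, 0, 0, -0.4, 0, 0, 0, 0, 0, 0, -0.4, 0, 0, 0, 0, 0, 0, -0.4, 0, 0, 0, 0, 0, 0, -0.4, 0, 0, 0, 0, 0, 0, -0.4, 0, 0, -0.4, 0, 0, 0, -0.4, 0, 0, -0.8, 0, 0, 0, -0.4, 0, 0, -0.95, 0, 0, 0, -0.4]

```text
time: 7.0
tool_pos: [0.4417, 0.2488, 0.1302]
tcp_rot: [[-1.0, -0.03, 0.006], [-0.03, 1.0, 0.002], [-0.006, 0.002, -1.0]]
force: [0.9, 0.1, 0.9]
width: 0.0652
grip_force: 0.0
```

Run:
```python
from h import *
s=get_state(); print(s["tool_pos"],s["width"],s["q"])
f=grab_frame("scene"); W=cloud(f); C=f["color"].astype(int)
red=(C[...,0]>110)&(C[...,1]<60)&(C[...,2]<60)
m=red&(abs(W[...,0]-.45)<.07)&(abs(W[...,1]-.25)<.05)&(W[...,2]>.066)&(W[...,2]<.08); print("tab",m.sum(),np.median(W[m],0))
brown=(C[...,2]<90)&(C[...,0]>C[...,2]+15)&(C[...,0]<140)
m=brown&(abs(W[...,0]-.54)<.06)&(abs(W[...,1]-.25)<.06)&(W[...,2]>.06)&(W[...,2]<.072)
print("block",cv2.minAreaRect((W[m][:,:2]*1000).astype(np.float32)),m.sum())
cv2.imwrite("pics/c3.png",cv2.resize(f["color"][140:248,280:408,::-1],(640,540),interpolation=cv2.INTER_CUBIC))
```

```text
[0.44173066 0.24882805 0.13022455] 0.06520730212613075 [ 1.65624314e+01 -6.55191483e-02  1.13974470e+02 -3.60853106e-03
  6.57430490e+01 -7.51299074e+01]
tab 17 [0.44629407 0.24929551 0.07467072]
block ((543.8941040039062, 253.04469299316406), (76.16067504882812, 37.87283706665039), 88.26681518554688) 150
```

View pics/c3.png

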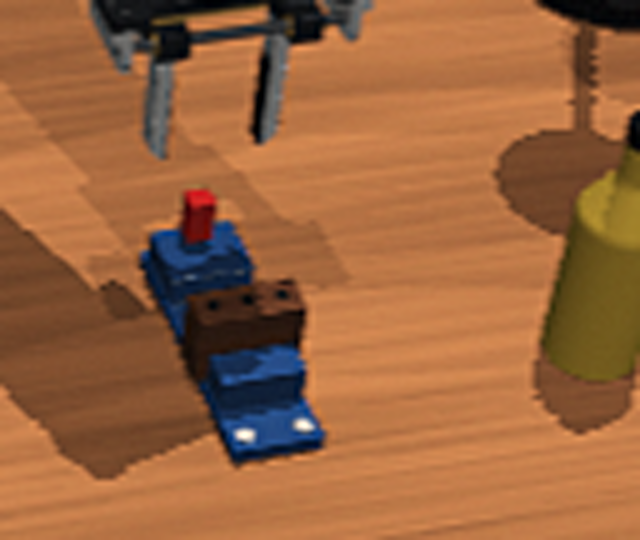

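The jaw is open by about 42 mm (tab at (199,215)) and the block is still standing between the jaws (245,325). Next I'll turn over the block.

Call:
servo_tool:
  steps: [-0.2, 0, 0, 0, 0, 0.036, -0.4, -0.4, 0, 0, 0, 0, 0.073, -0.4, -0.6, 0, 0, 0, 0, 0.109, -0.4, -0.8, 0, 0, 0, 0, 0.145, -0.4, -1, 0, 0, 0, 0, 0.181, -0.4, -1, 0, 0, 0, 0, 0.218, -0.4, -1, 0, 0, 0, 0, 0.254, -0.4, -1, 0, 0, 0, 0, 0.29, -0.4]

```text
time: 7.72
tool_pos: [0.5189, 0.2502, 0.1243]
tcp_rot: [[-0.631, 0.775, -0.002], [0.775, 0.631, -0.001], [0.001, -0.002, -1.0]]
force: [-0.2, -0.1, -0.1]
width: 0.0657
grip_force: 0.0
```

Call:
servo_tool:
  steps: [-0.15, 0.18, 0, 0, 0, 0.036, -0.4, -0.15, 0.18, 0, 0, 0, 0.073, -0.4, -0.15, 0.18, 0, 0, 0, 0.109, -0.4, -0.15, 0.18, 0, 0, 0, 0.145, -0.4, -0.15, 0.18, 0, 0, 0, 0.181, -0.4, -0.15, 0.18, 0, 0, 0, 0.21, -0.4, -0.15, 0.18, 0, 0, 0, 0.21, -0.4, -0.15, 0.18, 0, 0, 0, 0.21, -0.4]

```text
time: 8.38
tool_pos: [0.5376, 0.2502, 0.1249]
tcp_rot: [[-0.032, 0.999, -0.002], [0.999, 0.032, -0.001], [-0.0, -0.002, -1.0]]
force: [-0.4, -0.0, -0.0]
width: 0.0658
grip_force: 0.0
```

Call:
servo_tool:
  steps: [0.02, 0.02, 0.3, 0, 0, 0, -0.4, 0.02, 0.02, 0.6, 0, 0, 0, -0.4, 0.02, 0.02, 0.9, 0, 0, 0, -0.4, 0.02, 0.02, 0.9, 0, 0, 0, -0.4, 0.02, 0.02, 0.9, 0, 0, 0, 1, 0.02, 0.02, 0.9, 0, 0, 0, 1, 0.02, 0.02, 0.9, 0, 0, 0, 1, 0.02, 0.02, 0.9, 0, 0, 0, 1]
  newtons: 40

```text
time: 9.05
tool_pos: [0.541, 0.2525, 0.0561]
tcp_rot: [[-0.03, 1.0, 0.003], [1.0, 0.03, 0.001], [0.001, 0.003, -1.0]]
force: [0.5, 0.7, -0.3]
width: 0.0424
grip_force: 0.0
```

Call:
servo_tool:
  steps: [0, 0, 0, 0, 0, 0, 1, 0, 0, 0, 0, 0, 0, 1, 0, 0, 0, 0, 0, 0, 1, 0, 0, 0, 0, 0, 0, 1]

```text
time: 9.38
tool_pos: [0.5399, 0.2523, 0.0552]
tcp_rot: [[-0.03, 1.0, 0.0], [1.0, 0.03, 0.0], [0.0, 0.0, -1.0]]
force: [-3.7, -0.8, 5.6]
width: 0.0298
grip_force: 39.9
```

Call:
servo_tool:
  steps: [0, 0, -0.15, 0, 0, 0, 1, 0, 0, -0.3, 0, 0, 0, 1, 0, 0, -0.5, 0, 0, 0, 1, 0, 0, -0.7, 0, 0, 0, 1, 0, 0, -0.85, 0, 0, 0, 1, 0, 0, -1, 0, 0, 0, 1, 0, 0, -1, 0, 0, 0, 1, 0, 0, -1, 0, 0, 0, 1]

```text
time: 10.05
tool_pos: [0.5402, 0.2522, 0.1351]
tcp_rot: [[-0.03, 1.0, 0.002], [1.0, 0.03, 0.0], [0.0, 0.002, -1.0]]
force: [0.8, -0.4, -1.7]
width: 0.0297
grip_force: 39.9
```

Call:
servo_tool:
  steps: [-0.2, 0, 0, 0, 0, 0, 1, -0.5, 0, 0, 0, 0, 0, 1, -0.8, 0, 0, 0, 0, 0, 1, -1, 0, 0, 0, 0, 0, 1]

```text
time: 10.38
tool_pos: [0.5412, 0.1706, 0.1328]
tcp_rot: [[-0.029, 1.0, -0.003], [1.0, 0.029, -0.001], [-0.001, -0.003, -1.0]]
force: [-0.5, -0.5, -0.5]
width: 0.0295
grip_force: 39.9
```

Call:
servo_tool:
  steps: [-0.3, 0, 0, 0, 0, 0, 1, -0.6, 0, 0, 0, 0, 0, 1, -0.9, 0, 0, 0, 0, 0, 1, -1, 0, 0, 0, 0, 0, 1]

```text
time: 10.72
tool_pos: [0.5438, 0.0898, 0.133]
tcp_rot: [[-0.027, 1.0, -0.002], [1.0, 0.027, -0.001], [-0.001, -0.002, -1.0]]
force: [-0.7, -0.1, -1.3]
width: 0.0303
grip_force: 39.9
```

Call:
servo_tool:
  steps: [-0.3, 0.1, 0, 0, 0, 0, 1, -0.6, 0.2, 0, 0, 0, 0, 1, -0.9, 0.3, 0, 0, 0, 0, 1, -1, 0.4, 0, 0, 0, 0, 1]

```text
time: 11.05
tool_pos: [0.5789, 0.0112, 0.1334]
tcp_rot: [[-0.027, 1.0, -0.001], [1.0, 0.027, -0.0], [-0.0, -0.001, -1.0]]
force: [1.5, 0.2, -1.2]
width: 0.0293
grip_force: 39.9
```

Call:
servo_tool:
  steps: [-0.3, 0, 0, 0, 0, 0, 1, -0.6, 0, 0, 0, 0, 0, 1, -0.9, 0, 0, 0, 0, 0, 1, -1, 0, 0, 0, 0, 0, 1]

```text
time: 11.38
tool_pos: [0.5812, -0.0684, 0.1336]
tcp_rot: [[-0.028, 1.0, -0.001], [1.0, 0.028, -0.0], [0.0, -0.001, -1.0]]
force: [-0.7, -0.1, -1.4]
width: 0.0298
grip_force: 39.9
```

Call:
servo_tool:
  steps: [-0.3, 0, 0, 0, 0, -0.02, 1, -0.6, 0, 0, 0, 0, -0.04, 1, -0.9, 0, 0, 0, 0, -0.062, 1, -1, 0, 0, 0, 0, -0.062, 1, -1, 0, 0, 0, 0, -0.062, 1]

```text
time: 11.8
tool_pos: [0.5836, -0.1473, 0.1338]
tcp_rot: [[-0.219, 0.976, -0.001], [0.976, 0.219, 0.001], [0.001, -0.0, -1.0]]
force: [-0.2, 0.2, -0.9]
width: 0.0296
grip_force: 39.9
```

Call:
servo_tool:
  steps: [-0.3, -0.05, 0, 0, 0, 0, 1, -0.6, -0.1, 0, 0, 0, 0, 1, -0.8, -0.14, 0.2, 0, 0, 0, 1, -0.8, -0.14, 0.4, 0, 0, 0, 1, -0.8, -0.14, 0.6, 0, 0, 0, 1, -0.8, -0.14, 0.6, 0, 0, 0, 1, -0.8, -0.14, 0.6, 0, 0, 0, 1]

```text
time: 12.38
tool_pos: [0.5864, -0.2097, 0.0851]
tcp_rot: [[-0.223, 0.975, -0.002], [0.975, 0.223, 0.002], [0.002, -0.002, -1.0]]
force: [0.1, 0.6, -1.6]
width: 0.0296
grip_force: 39.9
```

Run:
```python
from h import *
s=get_state(); print(s["tool_pos"],s["force"])
f=grab_frame("scene"); W=cloud(f); C=f["color"].astype(int)
brown=(C[...,2]<90)&(C[...,0]>C[...,2]+15)&(C[...,0]<140)
# coordinates in jig axes relative to TCP (scene bias -5mm x removed)
a=np.radians(12.9); R=np.array([[np.cos(a),np.sin(a)],[-np.sin(a),np.cos(a)]])
L=(W[...,:2]-[.0045,.001]-s["tool_pos"][:2])@R.T*1000
def st(n,m): print(n,m.sum(),np.percentile(L[m],[2,50,98],axis=0).round(1).tolist(), np.percentile(W[m][:,2],[2,98]).round(3))
near=(abs(L[...,0])<90)&(abs(L[...,1])<140)
st("block",brown&near&(W[...,2]>.045)&(abs(L[...,1])<60)&(abs(L[...,0])<25))
orange=(C[...,0]>180)&(C[...,1]<160)&(C[...,2]<90)
st("stop",orange&near&(W[...,2]>.02)&(W[...,2]<.032)); st("stopall",orange&near&(W[...,2]>.013)&(W[...,2]<.032))
st("fence",(C.min(-1)>150)&near&(W[...,2]>.021)&(W[...,2]<.032))
cv2.imwrite("pics/c4.png",cv2.resize(f["color"][170:278,140:268,::-1],(640,540),interpolation=cv2.INTER_CUBIC))
```

```text
[ 0.58638617 -0.20965231  0.0851342 ] [ 0.12151304  0.55573769 -1.62483729]
block 360 [[-18.1, -36.8], [11.4, -12.8], [19.9, 36.4]] [0.047 0.217]
stop 34 [[-19.6, 55.3], [12.1, 67.5], [25.1, 76.2]] [0.021 0.029]
stopall 35 [[-19.5, 54.5], [12.1, 67.1], [25.1, 76.2]] [0.02  0.029]
fence 214 [[23.8, -82.4], [37.5, -20.9], [49.1, 80.5]] [0.022 0.03 ]
```

View pics/c4.png

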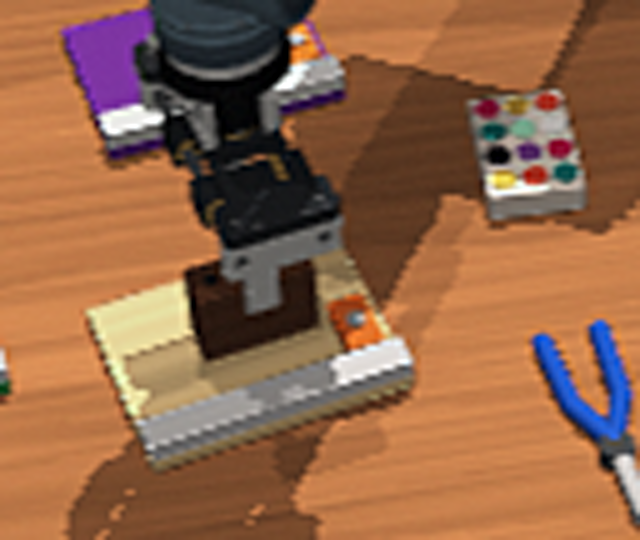

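The block hangs over the plywood at (255,305), about 10 mm short of the fence and about 17 mm short of the stop. I'll lower it to about 3 mm above the plywood and approach the stop.

Call:
servo_tool:
  steps: [0, 0, 0.15, 0, 0, 0, 1, 0, 0, 0.26, 0, 0, 0, 1, 0, 0, 0.34, 0, 0, 0, 1, 0.06, 0, 0.34, 0, 0, 0, 1, 0.12, 0, 0.34, 0, 0, 0, 1, 0.15, 0, 0.34, 0, 0, 0, 1, 0.15, 0, 0.34, 0, 0, 0, 1]

```text
time: 13.02
tool_pos: [0.5843, -0.1993, 0.0594]
tcp_rot: [[-0.223, 0.975, 0.0], [0.975, 0.223, -0.0], [-0.0, 0.0, -1.0]]
force: [-0.4, 0.4, -1.5]
width: 0.0294
grip_force: 39.9
```

Call:
servo_tool:
  steps: [0.012, 0, 0, 0, 0, 0, 1, 0.025, 0, 0, 0, 0, 0, 1, 0.025, 0, 0, 0, 0, 0, 1]

```text
time: 13.27
tool_pos: [0.584, -0.198, 0.0593]
tcp_rot: [[-0.222, 0.975, 0.0], [0.975, 0.222, -0.0], [-0.0, 0.0, -1.0]]
force: [0.6, 0.7, -1.2]
width: 0.0296
grip_force: 39.9
```

Call:
servo_tool:
  steps: [0.006, 0, 0, 0, 0, 0, 1, 0.012, 0, 0, 0, 0, 0, 1, 0.012, 0, 0, 0, 0, 0, 1]

```text
time: 13.52
tool_pos: [0.5836, -0.1971, 0.0591]
tcp_rot: [[-0.222, 0.975, 0.0], [0.975, 0.222, -0.0], [-0.0, -0.0, -1.0]]
force: [-0.6, 0.3, -0.7]
width: 0.0295
grip_force: 39.9
```

Call:
servo_tool:
  steps: [0.012, 0, 0, 0, 0, 0, 1, 0.025, 0, 0, 0, 0, 0, 1, 0.025, 0, 0, 0, 0, 0, 1]

```text
time: 13.77
tool_pos: [0.5833, -0.1956, 0.0592]
tcp_rot: [[-0.223, 0.975, 0.0], [0.975, 0.223, -0.001], [-0.001, 0.0, -1.0]]
force: [-1.3, -2.2, -1.4]
width: 0.0296
grip_force: 39.9
```

Call:
servo_tool:
  steps: [0.006, 0, 0, 0, 0, 0, 1, 0.012, 0, 0, 0, 0, 0, 1, 0.012, 0, 0, 0, 0, 0, 1]

```text
time: 14.02
tool_pos: [0.5833, -0.1953, 0.0595]
tcp_rot: [[-0.223, 0.975, 0.001], [0.975, 0.223, -0.003], [-0.003, 0.0, -1.0]]
force: [-0.4, -5.0, -1.3]
width: 0.0295
grip_force: 39.9
```

Call:
servo_tool:
  steps: [0.006, 0, 0, 0, 0, 0, 1, 0.012, 0, 0, 0, 0, 0, 1, 0.012, 0, 0, 0, 0, 0, 1]

```text
time: 14.27
tool_pos: [0.5832, -0.1951, 0.0597]
tcp_rot: [[-0.223, 0.975, 0.002], [0.975, 0.223, -0.004], [-0.004, 0.001, -1.0]]
force: [0.0, -6.6, -1.7]
width: 0.03
grip_force: 39.9
```

Contact with the stop. I'll ease back and approach the fence.

Call:
servo_tool:
  steps: [-0.036, 0, 0, 0, 0, 0, 1, -0.036, 0.04, 0, 0, 0, 0, 1, -0.036, 0.08, 0, 0, 0, 0, 1, -0.036, 0.08, 0, 0, 0, 0, 1]

```text
time: 14.6
tool_pos: [0.5901, -0.1942, 0.0589]
tcp_rot: [[-0.223, 0.975, 0.0], [0.975, 0.223, 0.0], [0.0, 0.0, -1.0]]
force: [0.5, -0.5, -1.1]
width: 0.0297
grip_force: 39.9
```

Call:
servo_tool:
  steps: [0, 0.006, 0, 0, 0, 0, 1, 0, 0.012, 0, 0, 0, 0, 1, 0, 0.012, 0, 0, 0, 0, 1]

```text
time: 14.85
tool_pos: [0.5905, -0.1941, 0.059]
tcp_rot: [[-0.223, 0.975, -0.0], [0.975, 0.223, 0.0], [0.0, -0.0, -1.0]]
force: [-0.1, -1.7, -1.3]
width: 0.0299
grip_force: 39.9
```

Call:
servo_tool:
  steps: [0, 0.006, 0, 0, 0, 0, 1, 0, 0.012, 0, 0, 0, 0, 1, 0, 0.012, 0, 0, 0, 0, 1]

```text
time: 15.1
tool_pos: [0.5915, -0.194, 0.059]
tcp_rot: [[-0.222, 0.975, 0.0], [0.975, 0.222, 0.0], [0.0, 0.0, -1.0]]
force: [0.0, -0.2, -1.0]
width: 0.0299
grip_force: 39.9
```

Call:
servo_tool:
  steps: [0, 0.006, 0, 0, 0, 0, 1, 0, 0.012, 0, 0, 0, 0, 1, 0, 0.012, 0, 0, 0, 0, 1]

```text
time: 15.35
tool_pos: [0.5925, -0.1938, 0.0591]
tcp_rot: [[-0.222, 0.975, 0.0], [0.975, 0.222, 0.0], [0.0, 0.0, -1.0]]
force: [-0.7, -0.1, -1.3]
width: 0.0296
grip_force: 39.9
```

Call:
servo_tool:
  steps: [0, 0.006, 0, 0, 0, 0, 1, 0, 0.012, 0, 0, 0, 0, 1, 0, 0.012, 0, 0, 0, 0, 1]

```text
time: 15.6
tool_pos: [0.5935, -0.1937, 0.0591]
tcp_rot: [[-0.223, 0.975, 0.0], [0.975, 0.223, 0.0], [0.0, 0.0, -1.0]]
force: [-0.5, 0.6, -1.1]
width: 0.03
grip_force: 39.9
```

Call:
servo_tool:
  steps: [0, 0.006, 0, 0, 0, 0, 1, 0, 0.012, 0, 0, 0, 0, 1, 0, 0.012, 0, 0, 0, 0, 1]

```text
time: 15.85
tool_pos: [0.5944, -0.1935, 0.0591]
tcp_rot: [[-0.222, 0.975, 0.0], [0.975, 0.222, 0.0], [0.0, 0.0, -1.0]]
force: [0.2, -0.1, -1.9]
width: 0.0296
grip_force: 39.9
```

Call:
servo_tool:
  steps: [0, 0.006, 0, 0, 0, 0, 1, 0, 0.012, 0, 0, 0, 0, 1, 0, 0.012, 0, 0, 0, 0, 1]

```text
time: 16.1
tool_pos: [0.595, -0.1934, 0.059]
tcp_rot: [[-0.223, 0.975, -0.001], [0.975, 0.223, -0.0], [0.0, -0.001, -1.0]]
force: [-0.5, -0.1, -0.8]
width: 0.0292
grip_force: 39.9
```

Call:
servo_tool:
  steps: [0, 0.006, 0, 0, 0, 0, 1, 0, 0.012, 0, 0, 0, 0, 1, 0, 0.012, 0, 0, 0, 0, 1]

```text
time: 16.35
tool_pos: [0.5952, -0.1934, 0.059]
tcp_rot: [[-0.223, 0.975, -0.003], [0.975, 0.223, -0.0], [0.0, -0.003, -1.0]]
force: [-4.4, -1.4, 0.6]
width: 0.0296
grip_force: 39.9
```

Call:
servo_tool:
  steps: [0, 0.006, 0, 0, 0, 0, 1, 0, 0.012, 0, 0, 0, 0, 1, 0, 0.012, 0, 0, 0, 0, 1]

```text
time: 16.6
tool_pos: [0.5954, -0.1933, 0.059]
tcp_rot: [[-0.223, 0.975, -0.005], [0.975, 0.223, -0.0], [0.001, -0.005, -1.0]]
force: [-7.0, -1.6, 4.3]
width: 0.0297
grip_force: 40.0
```

Call:
servo_tool:
  steps: [0, -0.025, 0, 0, 0, 0, 1, 0, -0.025, 0.02, 0, 0, 0, 1, 0, -0.025, 0.035, 0, 0, 0, 1, 0, -0.025, 0.035, 0, 0, 0, 1]

```text
time: 16.93
tool_pos: [0.595, -0.1933, 0.0559]
tcp_rot: [[-0.223, 0.975, -0.0], [0.975, 0.223, 0.0], [0.0, -0.0, -1.0]]
force: [-2.1, -1.0, -1.1]
width: 0.03
grip_force: 39.9
```

Call:
servo_tool:
  steps: [0, 0, 0.006, 0, 0, 0, 1, 0, 0, 0.012, 0, 0, 0, 1, 0, 0, 0.012, 0, 0, 0, 1]

```text
time: 17.18
tool_pos: [0.595, -0.1933, 0.0553]
tcp_rot: [[-0.223, 0.975, -0.0], [0.975, 0.223, 0.0], [0.0, -0.0, -1.0]]
force: [-2.9, -0.8, 1.3]
width: 0.0295
grip_force: 39.9
```

Call:
servo_tool:
  steps: [0, 0, 0.006, 0, 0, 0, 1, 0, 0, 0.012, 0, 0, 0, 1, 0, 0, 0.012, 0, 0, 0, 1]

```text
time: 17.43
tool_pos: [0.5951, -0.1933, 0.0553]
tcp_rot: [[-0.223, 0.975, -0.001], [0.975, 0.223, 0.0], [0.0, -0.001, -1.0]]
force: [-6.1, -0.2, 6.4]
width: 0.0294
grip_force: 39.9
```

Call:
servo_tool:
  steps: [0, 0.01, 0.003, 0, 0, 0, 1, 0, 0.02, 0.006, 0, 0, 0, 1, 0, 0.02, 0.006, 0, 0, 0, 1, 0, 0.02, 0.006, 0, 0, 0, 1, 0, 0.02, 0.006, 0, 0, 0, 1]

```text
time: 17.85
tool_pos: [0.5953, -0.1933, 0.0553]
tcp_rot: [[-0.223, 0.975, -0.005], [0.975, 0.223, -0.0], [0.001, -0.005, -1.0]]
force: [-13.0, 1.0, 12.5]
width: 0.0297
grip_force: 40.0
```

Call:
servo_tool:
  steps: [0, 0, 0, 0, 0, 0, 1, 0, 0, 0, 0, 0, 0, 1, 0, 0, 0, 0, 0, 0, 1, 0, 0, 0, 0, 0, 0, 1, 0, 0, 0, 0, 0, 0, 1, 0, 0, 0, 0, 0, 0, 1]

```text
time: 18.35
tool_pos: [0.5953, -0.1933, 0.0553]
tcp_rot: [[-0.223, 0.975, -0.005], [0.975, 0.223, -0.0], [0.001, -0.005, -1.0]]
force: [-12.6, -0.4, 13.3]
width: 0.0296
grip_force: 40.0
```

Run:
```python
from h import *
f=grab_frame("scene"); s=get_state(); print(s["force"],s["tool_pos"],np.abs(s["joint_vel"]).max())
cv2.imwrite("pics/c5.png",cv2.resize(f["color"][140:278,140:368,::-1],(798,483),interpolation=cv2.INTER_CUBIC))
```

```text
[-12.33212837   0.19403163  12.37941807] [ 0.59527229 -0.19328601  0.05526061] 0.12371832652547518
```

View pics/c5.png

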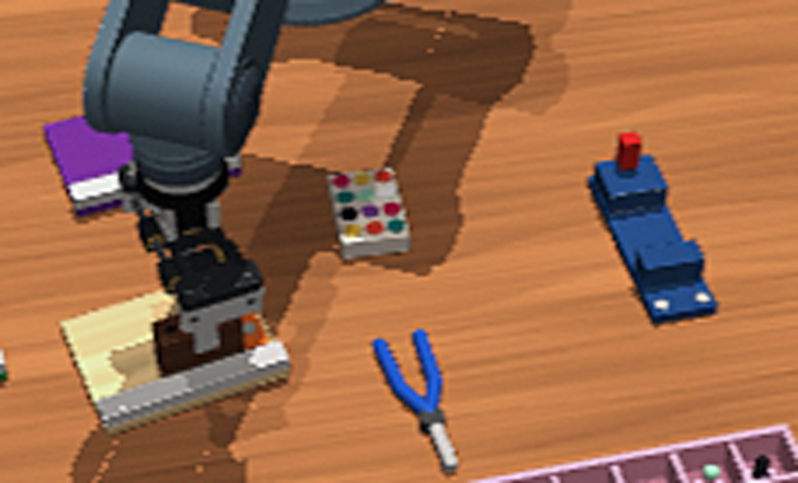

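The block (205,345) sits against the fence and up to the orange stop (253,330). The vise (655,235) is open and empty, and the bystanders have not moved. Forces are steady at about 12 N each way, so I'll hand in.

```bash
python3 -c "
from cell import *
print(job_done())"
```

```text
the job is handed in; nothing more can be done
None
```

I handed the job in with the vise jaw about 42 mm open and the block held upright against the fence and stop, pressed with a steady 12 N or so on both the fence and the plywood; no verdict came back.

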